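# Load a postal tube into the labelling cradle and clamp it

### The arm

A 7-joint arm with a two-finger parallel gripper is mounted at the origin on a cart in front of the work surface, level with it; the furniture and walls round the work are solid. World frame = base frame: x ahead of the robot, y to its left, z up, the work surface at z = 0. Lengths are in m, angles in rad, forces in N, time in s.
With the tool pointing down it reaches from about 0.35 to 0.9 m from the base axis. Payload 8.1 kg.
Tool frame: the origin (TCP) lies between the finger pads; the fingertips stand ahead of it and the grasp point (between the pads) is the TCP (arm.nose_length is the z of the fingertips in the tool frame, in m); z points along the fingers, y is the line along which they close (so a half turn about z gives the same grasp; the last joint's range is limited). The gripper opens to 92 mm and grips with 3 to 60 N. Pads are 19 mm wide; open, the fingers measure 130 mm over their backs; the gripper's body (75 mm by 190 mm) begins 47 mm behind the grasp point.
Start: joints at [-1.444, 0.434, 0.025, 1.573, -0.012, 1.134, -0.075], TCP at [0.142, 0.609, 0.246] pointing down, gripper open.
Joint ranges: [-2.62, 2.62], [-0.44, 2.09], [-1.27, 1.32], [0.08, 2.57], [-1.32, 4.46], [0.12, 2], [-2.74, 2.74]. Speed limits (rad/s): [2.22, 2.22, 3.01, 3.01, 3.14, 3.14, 3.14].

### API

Orientations are given as a rotation vector (axis times angle).
In Python, from cell import sensors, optics, arm gives the robot as it stands.
- The arm moves only by the tool arm_command, never from a script. Its argument "deltas" is one flat list of numbers, 7 for each row, row after row: the turn, a rotation vector about the world's x, y, z as a fraction of full scale, then the shift along the world's x, y, z as a fraction of full scale, then the finger opening in mm, from 0 to 91.8. In form: [wx, wy, wz, dx, dy, dz, fingers, wx, wy, wz, dx, dy, dz, fingers, ...]. A call has 1 to 20 rows; each row is the pose to reach, as a shift and turn from the pose commanded when the call began; what a row does not reach only later rows make up. Full scale, the value 1, is 1 m for a shift and 90 degrees for a turn. A row lasts 1/10 s, in which the tool goes at most 50 mm and 8.59 degrees, less where a joint would pass 70% of its speed; a pose out of reach is approached as far as the arm can. A call with a number of a shift or a turn outside -1 to 1 is refused whole. A call with a gripper value outside its range is refused whole. The fingers move at their own pace and stop on an object; "force" is the grip in N (left out, the last holds). Time passes only in rows, so rows that repeat a pose let the fingers close. It gives the time, the measured TCP pose, the force, the opening and the grip force at its end, in the units of the state.
- sensors.observe(): the state, without advancing time (a new reading comes with each control period).
- optics.get_image(name): name is "scene" or "side" or "wrist"; returns the picture (420x560x3 uint8, blue, green, red); there is no depth.
- optics.calibration(name): a dict with "camera_matrix" (3x3 intrinsics, pixels), "D" ([k1, k2, p1, p2, k3] as OpenCV has them; the pictures are not rectified), "rvec" (rotation vector, rad) and "tvec" (3), from world to camera coordinates, as OpenCV has them. Camera axes: x right, y down, z forward; pixel columns grow to the right and rows downward; lengths in m; the calibration is good to about 2 mm. A picture is of the moment at which its call begins: read the wrist's pose just before it. calibration takes no time and is no camera call; for the wrist camera it gives the pose at the moment of the call.
- arm.sign_off(): hands the job in; it is judged then, once.
The state is a dict: "clock": time; "joints": joint angles; "dq": joint speeds; "joint_efforts": joint torques, N m; "position": TCP position; "ee_rot": TCP orientation; "force": force on the tool from outside, world axes, zero at the start; "ft_torque": the same for the moment, N m; "width": opening from 0.0 (shut) to 1.0 (fully open); "gripper_force": force on a finger pad.
Only numpy, scipy, OpenCV 4.12 (cv2) and the standard library are available. Lean on these libraries where they do the work, as an engineer would, in place of code of your own. Each camera call takes 0.05 s, during which the arm holds its last target. There are 200 camera calls.

### The job

Get the brown postal tube held for labelling: lay it on the cradle's flat infeed tray, square to the tray and about centred on its width, let go of it, and then roll it off the tray's edge with the fingertips, without lifting it again, so that it drops into the white vee and settles there by itself. Once the tube lies free and settled in the vee, swing the red clamp handle up and over towards the vee, fully home to its stop, so that the rubber pad holds the tube down, and leave it so. Do not disturb the label roll, the handheld terminal, the tape measure or the white parcel.

Things in the scene. Friction and masses are not known exactly. Their poses are not given: they have to be found in the camera images.
- tube: Postal tube to be labelled: plain brown rigid cardboard cylinder with flush white end plugs, both ends alike, 170 mm long, 44 mm diameter, about 0.15 kg, smooth (friction about 0.4). Origin at the middle of its axis; its own x axis runs along the tube (y and z turn with it as it rolls). It starts lying on the bench, axis 22 mm above the top.
- cradle: Labelling cradle, fixed: dark base plate 136 mm (its x) by 265 mm (its y, -130 to +135 mm), 10 mm thick. Origin on the bench top below the bottom line of the vee, mid length; z up. The vee runs along x; the tube is rolled in along +y. From -y to +y: aluminium infeed tray, white vee, blue pedestal 70 mm wide along x (y 50 to 130 mm, 58 mm high) with the toggle clamp at x = 0.
- tray_mid (a point): Middle of the top of the flat level infeed tray, at cradle y = -72 mm, 40 mm above the bench; axes as the cradle's. The tray is 130 mm wide along x and spans cradle y = -126 to -19 mm, where the vee begins; along its outer edge, at y = -128 mm, runs a yellow stop lip 6 mm high, 4 mm thick. A tube left at rest on the tray stays there.
- vee_seat (a point): Where the middle of the tube lies when seated in the vee: 52 mm above the bench, at cradle x = y = 0 (10 mm lower than its axis on the tray); axes as the cradle's. The vee: two white 45 degree flanks, 130 mm long along x, bottom line 21 mm above the bench; the near flank starts at the tray's edge (y = -19 mm), the far one rises to 65 mm above the bench at y = +44 mm.
- toggle (a joint): Angle of the clamp's handle, rad: 0 = fully open, handle leaning 1.0 rad from upright to the cradle's +y; 1.2 = closed, at its stop, handle 0.2 rad past upright, leaning to -y. Starts at 0 to 0.1. A four-bar toggle drives the hold-down arm: from about 1.0 rad the sprung pad meets the tube; at 1.155 rad the linkage passes dead centre and locks. Closing takes 2 to 4 N at the grip; friction holds it open.
- toggle_hinge (a point): Hinge of the clamp's handle: cradle x = 0, y = 114 mm, 80 mm above the bench; the hinge line runs along the cradle's x. The hold-down arm is hinged at y = 80 mm, z = 90 mm; open, it stands nearly upright, up to 0.19 m above the bench, its rubber pad reaching towards -y to about y = 30 mm at z = 0.15 m, above the far flank; closed, it lies level at z = 0.09 m over the vee.
- toggle_grip (a point): Middle of the handle's red round grip, on the handle's axis, 90 mm from its hinge. The grip is 18 to 21 mm in diameter and reaches from 46 to 121 mm from the hinge; nearer is a flat steel shank 7 by 13 mm. The point's x axis points along the hinge. Open: about cradle y = 190 mm, 129 mm above the bench; closed: y = 96 mm, 168 mm above the bench.
- label_roll: White label roll, 80 mm diameter, 48 mm high, standing flat on the bench at the left; bystander. Origin at the centre of its underside.
- tape_measure: Yellow tape measure, 81 x 92 x 31 mm, at the right rear; bystander. Origin at the centre of its underside.
- white_parcel: Small white parcel, 123 x 94 x 36 mm, at the left rear; bystander. Origin at the centre of its underside.
- handheld_terminal: Black handheld data terminal with keys, 172 x 131 x 24 mm, lying at the left end of the bench; bystander. Origin at the centre of its underside.
- clamp_spindle: Black rubber pad, 22 mm across, on the sprung spindle at the end of the clamp's hold-down arm. Origin at the centre of the pad's face; z points up the spindle. It yields up to 9 mm on its spring and bears on the top of the tube, at cradle x = y = 0, with 4 to 8 N when the clamp is closed.

How it is judged:
On the way, in this order (a step that is already met when the one before it is completed fails the run):
1. the tube lies free and at rest on the infeed tray, square to it and about centred on its width, the clamp still open (y of tube in the frame of cradle between -0.115 and -0.022 m and z of tube in the frame of cradle between 0.058 and 0.066 m and x of tube in the frame of cradle between -0.03 and 0.03 m and angle between the x axis of tube and the x axis of cradle, either way round below 0.2 rad and contact force between tube and the arm below 0.1 N and contact force between tube and the fingers below 0.1 N and linear speed of tube below 0.03 m/s and value of joint toggle below 0.4 rad), for 0.2 s.
2. the tube lies free and settled on both flanks of the vee, the clamp still open (y of tube in the frame of cradle between -0.005 and 0.005 m and z of tube in the frame of cradle between 0.048 and 0.0555 m and x of tube in the frame of cradle between -0.035 and 0.035 m and angle between the x axis of tube and the x axis of cradle, either way round below 0.06 rad and contact force between tube and the fingers below 0.1 N and contact force between tube and the arm below 0.1 N and linear speed of tube below 0.02 m/s and value of joint toggle below 0.4 rad), for 0.3 s.
At the end, for the whole second after the job is handed in: The tube is at rest in the vee on both flanks (axis within 5 mm of the seat sideways and 4 mm in height, parallel within 0.06 rad, centred lengthwise within 35 mm), the clamp handle is home and locked (past 1.16 rad; stop at 1.2) and the rubber pad presses on the tube with over 2 N (value of joint toggle above 1.16 rad and contact force between clamp_spindle and tube above 2 N and y of tube in the frame of cradle between -0.005 and 0.005 m and z of tube in the frame of cradle between 0.048 and 0.0555 m and x of tube in the frame of cradle between -0.035 and 0.035 m and angle between the x axis of tube and the x axis of cradle, either way round below 0.06 rad and linear speed of tube below 0.02 m/s); the robot touches nothing.
It fails at once if a bystander is pushed more than 30 mm (distance of any of label_roll, handheld_terminal, tape_measure, white_parcel from where it was at the start of the episode above 0.03 m).
It fails at once if the tube is lowered or dropped into the vee from above instead of being rolled in (y of tube in the frame of cradle between -0.02 and 0.015 m and z of tube in the frame of cradle between 0.072 and 0.11 m and x of tube in the frame of cradle between -0.09 and 0.09 m).
It also fails if it takes over 67 s, if anything falls off the work surface, if the arm or the gripper's body presses on something with over 40 N, if the wrist force passes 120 N, or if a joint passes its speed limit or range.

## Working session

There is one attempt and no reset: what is moved stays moved. The work goes in short steps, Python scripts to look and compute and a tool call to move; the robot and the scene stay as the last step left them, time stands still between calls to the robot, and variables do not carry over. Pictures are saved under pics/ and viewed, at most 12 in all, crops included, and the job is handed in when it is done.

Besides the shell and the picture viewer there is one more tool, called after "Call:" by a JSON object that holds its "api" and its "payload", one argument or row to a line. arm_command: Moves the arm, as the interface text tells. Its arguments: {"type":"object","properties":{"deltas":{"type":"array","items":{"type":"number"}},"force":{"type":"number"}},"required":["deltas"]}

```bash
mkdir -p pics
cat > h.py <<'E'
import numpy as np, cv2
from cell import sensors, optics, arm
def ray(cal,uv):
    K=np.array(cal["camera_matrix"],float);D=np.array(cal["D"],float)
    R=cv2.Rodrigues(np.array(cal["rvec"],float))[0];t=np.array(cal["tvec"],float).ravel()
    p=cv2.undistortPoints(np.array(uv,float).reshape(-1,1,2),K,D).reshape(-1,2)
    d=np.c_[p,np.ones(len(p))]@R
    return -R.T@t,d
def onz(cal,uv,z):
    c,d=ray(cal,uv); return c+d*((z-c[2])/d[:,2])[:,None]
def proj(cal,X):
    return cv2.projectPoints(np.array(X,float).reshape(-1,1,3),np.array(cal["rvec"],float),np.array(cal["tvec"],float),np.array(cal["camera_matrix"],float),np.array(cal["D"],float))[0].reshape(-1,2)
E
python3 - <<'E'
from h import *
s=sensors.observe();print({k:np.round(v,3) for k,v in s.items()},arm.nose_length)
a=optics.get_image("scene");b=optics.get_image("side")
cv2.imwrite("pics/scene0.png",a);cv2.imwrite("pics/side0.png",b)
for n in("scene","side"):
    c=optics.calibration(n);print(n,ray(c,[[280,210]]))
E
```

```text
{'clock': np.float64(0.0), 'joints': array([-1.444,  0.435,  0.025,  1.574, -0.012,  1.134, -0.075]), 'dq': array([-0.001, -0.001,  0.002,  0.001, -0.   ,  0.001, -0.001]), 'joint_efforts': array([-1.0000e-03, -6.6788e+01,  9.8400e-01, -3.1445e+01, -6.1000e-02,
        4.3000e-02,  0.0000e+00]), 'position': array([0.142, 0.608, 0.245]), 'ee_rot': array([-3.600e-01, -3.121e+00,  2.000e-03]), 'force': array([ 0.198,  0.48 , -0.68 ]), 'ft_torque': array([-0.016,  0.026, -0.048]), 'gripper_force': np.float64(0.0), 'width': np.float64(0.999)} 0.019
scene (array([-0.58111497, -1.1708315 ,  1.13515987]), array([[ 0.58563604,  0.63744738, -0.50084204]]))
side (array([ 0.26502544, -0.6476018 ,  1.08204027]), array([[ 0.22083162,  0.60171653, -0.76764875]]))
```

View pics/scene0.png

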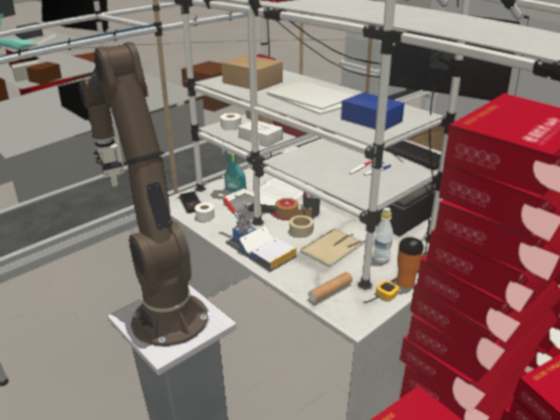

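View pics/side0.png

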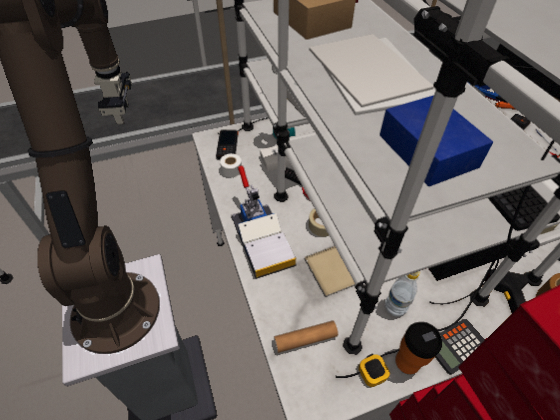

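Tube is at side px (305,337). The cradle runs from its yellow lip (270,268) through the tray and vee (262,230) to the clamp (252,203), with the red handle at (242,175). The label roll is at (230,162) and the posts at (280,190) and (355,345).

Run:
```python
from h import *
b=cv2.imread("pics/side0.png");c=optics.calibration("side")
cv2.imwrite("pics/crop1.png",cv2.resize(b[145:285,190:330],None,fx=4.2,fy=4.2,interpolation=cv2.INTER_CUBIC))
hsv=cv2.cvtColor(b,cv2.COLOR_BGR2HSV)
m=cv2.inRange(hsv,(5,90,60),(16,220,230));r=np.zeros_like(m);r[310:360,260:345]=255;m&=r
k=max(cv2.findContours(m,0,2)[0],key=cv2.contourArea)
box=cv2.boxPoints(cv2.minAreaRect(k));print(box,cv2.contourArea(k))
(x,y),_,_=cv2.minAreaRect(k)
e=[(box[0]+box[1])/2,(box[2]+box[3])/2] if np.linalg.norm(box[0]-box[1])<np.linalg.norm(box[1]-box[2]) else [(box[1]+box[2])/2,(box[3]+box[0])/2]
print("tube ends",onz(c,e,.022),"centre",onz(c,[[x,y]],.022))
# yellow
m=cv2.inRange(hsv,(18,120,100),(32,255,255));m[:220]=0;m[300:]=0;m[:,:235]=0;m[:,310:]=0
k=max(cv2.findContours(m,0,2)[0],key=cv2.contourArea);print("lip",cv2.boxPoints(cv2.minAreaRect(k)))
print(onz(c,cv2.boxPoints(cv2.minAreaRect(k)),.044))
m=cv2.inRange(hsv,(0,150,90),(6,255,255));m[:150]=0;m[200:]=0;m[:,:225]=0;m[:,260:]=0
k=max(cv2.findContours(m,0,2)[0],key=cv2.contourArea);print("grip",cv2.minAreaRect(k))
print(onz(c,[cv2.minAreaRect(k)[0]],.125))
```

```text
[[273.76767 336.1287 ]
 [334.14108 320.02908]
 [338.39005 335.96268]
 [278.01663 352.0623 ]] 938.0
tube ends [[ 0.57361584 -0.2688191   0.022     ]
 [ 0.40126434 -0.25552992  0.022     ]] centre [[ 0.48622784 -0.26206128  0.022     ]]
lip [[254.80002 270.4    ]
 [294.7     257.1    ]
 [296.6     262.80002]
 [256.7     276.1    ]]
[[ 0.41308687 -0.03078105  0.044     ]
 [ 0.54275547 -0.02650197  0.044     ]
 [ 0.54082661 -0.04760723  0.044     ]
 [ 0.41256565 -0.05130214  0.044     ]]
grip ((243.0, 176.0), (21.50348472595215, 5.059643745422363), 71.56505584716797)
[[0.47332799 0.28343682 0.125     ]]
```

View pics/crop1.png

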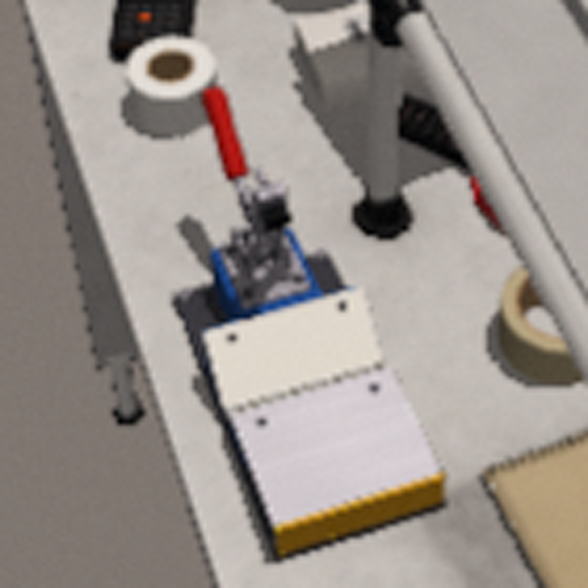

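The crop shows the tray corners (lip at crop px 277,530 / 443,477), the tray/vee boundary (238,410 / 385,368) and the far flank top (205,332 / 368,290). The red handle points away from the vee and its tip is near the label roll.

Run:
```python
from h import *
c=optics.calibration("side")
f=lambda P:np.array(P)/4.2+[190,145]-.4
for n,P,z in(("lip",[[277,530],[443,477]],.046),("edge",[[238,410],[385,368]],.04),("far",[[205,332],[368,290]],.065),("roll",[[170,70]],.048),("grip ends",[[215,92]],.145),("g2",[[234,175]],.105),("post",[[382,215]],0),("bench edge",[[120,350],[190,520]],0)):
    p=onz(c,f(P),z);print(n,p.round(4).tolist(),p.mean(0).round(4))
    if len(P)==2:
        d=p[1]-p[0];print("  len",np.linalg.norm(d),"yaw",np.arctan2(d[1],d[0]))
```

```text
lip [[0.4145, -0.034, 0.046], [0.5419, -0.0317, 0.046]] [ 0.4782 -0.0329  0.046 ]
  len 0.12741413772543367 yaw 0.01799559833234665
edge [[0.419, 0.0793, 0.04], [0.5371, 0.0796, 0.04]] [0.478  0.0794 0.04  ]
  len 0.11810886453414503 yaw 0.0022449684063129472
far [[0.4123, 0.1401, 0.065], [0.5437, 0.1379, 0.065]] [0.478 0.139 0.065]
  len 0.13148339321623254 yaw -0.01648544438819227
roll [[0.4661, 0.4488, 0.048]] [0.4661 0.4488 0.048 ]
grip ends [[0.4745, 0.3094, 0.145]] [0.4745 0.3094 0.145 ]
g2 [[0.4715, 0.254, 0.105]] [0.4715 0.254  0.105 ]
post [[0.6008, 0.2631, 0.0]] [0.6008 0.2631 0.    ]
bench edge [[0.352, 0.1954, 0.0], [0.3626, 0.0231, 0.0]] [0.3573 0.1093 0.    ]
  len 0.17271568785652958 yaw -1.5095927719174267
```

Call:
{"api": "arm_command", "payload": {
  "deltas": [0, 0, 0.05, 0.288, -0.458, 0.055, 91.8, 0, 0, 0.05, 0.288, -0.458, 0.055, 91.8, 0, 0, 0.05, 0.288, -0.458, 0.055, 91.8, 0, 0, 0.05, 0.288, -0.458, 0.055, 91.8, 0, 0, 0.05, 0.288, -0.458, 0.055, 91.8, 0, 0, 0.05, 0.288, -0.458, 0.055, 91.8, 0, 0, 0.05, 0.288, -0.458, 0.055, 91.8, 0, 0, 0.05, 0.288, -0.458, 0.055, 91.8, 0, 0, 0.05, 0.288, -0.458, 0.055, 91.8, 0, 0, 0.05, 0.288, -0.458, 0.055, 91.8, 0, 0, 0.097, 0.344, -0.87, -0.025, 91.8, 0, 0, 0.097, 0.344, -0.87, -0.025, 91.8, 0, 0, 0.097, 0.344, -0.87, -0.025, 91.8, 0, 0, 0.097, 0.344, -0.87, -0.025, 91.8, 0, 0, 0.097, 0.344, -0.87, -0.025, 91.8, 0, 0, 0.097, 0.344, -0.87, -0.025, 91.8, 0, 0, 0.097, 0.344, -0.87, -0.025, 91.8, 0, 0, 0.097, 0.344, -0.87, -0.025, 91.8, 0, 0, 0.097, 0.344, -0.87, -0.025, 91.8, 0, 0, 0.097, 0.344, -0.87, -0.025, 91.8]
}}

```text
clock: 2.1
position: [0.4852, -0.2673, 0.2199]
ee_rot: [-0.131, -3.138, 0.005]
force: [-0.3, -0.6, 0.3]
width: 1.0
gripper_force: 0.0
```

Run:
```python
from h import *
s=sensors.observe();c=optics.calibration("wrist")
b=optics.get_image("wrist");cv2.imwrite("pics/w1.png",b)
print(s["position"],s["ee_rot"])
hsv=cv2.cvtColor(b,cv2.COLOR_BGR2HSV)
m=cv2.inRange(hsv,(5,80,50),(18,230,240))
k=max(cv2.findContours(m,0,2)[0],key=cv2.contourArea);r=cv2.minAreaRect(k);bx=cv2.boxPoints(r);print(bx.round(),cv2.contourArea(k))
p=onz(c,bx,.022);print(p.round(4),p.mean(0))
```

```text
[ 0.4852443  -0.26731148  0.21991083] [-0.13127268 -3.13772164  0.00483808]
[[257.  95.]
 [305.  95.]
 [305. 280.]
 [257. 280.]] 8138.5
[[ 0.3972 -0.2756  0.022 ]
 [ 0.4007 -0.2333  0.022 ]
 [ 0.5815 -0.2439  0.022 ]
 [ 0.5775 -0.2932  0.022 ]] [ 0.4892252  -0.26150535  0.022     ]
```

View pics/w1.png

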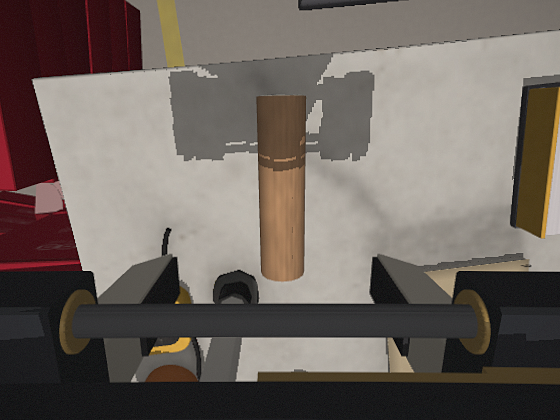

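The tube lies nearly vertical in the wrist image (x 257–305, y 95–280), aligned between the fingers with both sides clear.

Call:
{"api": "arm_command", "payload": {
  "deltas": [0, 0, 0, 0.001, 0, -0.04, 91.8, 0, 0, 0, 0.001, 0, -0.08, 91.8, 0, 0, 0, 0.001, 0, -0.12, 91.8, 0, 0, 0, 0.001, 0, -0.15, 91.8, 0, 0, 0, 0.001, 0, -0.175, 91.8, 0, 0, 0, 0.001, 0, -0.185, 91.8, 0, 0, 0, 0.001, 0, -0.192, 91.8, 0, 0, 0, 0.001, 0, -0.192, 91.8]
}}

```text
clock: 2.95
position: [0.4876, -0.2611, 0.0288]
ee_rot: [-0.121, -3.139, -0.001]
force: [0.2, -0.5, -0.0]
width: 0.999
gripper_force: 0.0
```

Call:
{"api": "arm_command", "payload": {
  "deltas": [0, 0, 0, 0, 0, 0, 30, 0, 0, 0, 0, 0, 0, 30, 0, 0, 0, 0, 0, 0, 30, 0, 0, 0, 0, 0, 0, 30, 0, 0, 0, 0, 0, 0, 30, 0, 0, 0, 0, 0, 0, 30, 0, 0, 0, 0, 0, 0, 30, 0, 0, 0, 0, 0, 0, 30, 0, 0, 0, 0, 0, 0, 30, 0, 0, 0, 0, 0, 0, 30, 0, 0, 0, 0, 0, 0.03, 30, 0, 0, 0, 0, 0, 0.06, 30, 0, 0, 0, 0, 0, 0.09, 30, 0, 0, 0, 0, 0, 0.12, 30, 0, 0, 0, 0, 0, 0.12, 30],
  "force": 15
}}

```text
clock: 4.45
position: [0.4891, -0.2626, 0.1521]
ee_rot: [0.122, 3.134, -0.003]
force: [-0.6, 0.2, -1.1]
width: 0.475
gripper_force: 15.0
```

Call:
{"api": "arm_command", "payload": {
  "deltas": [0, 0, 0.01, 0, 0.03, 0.01, 30, 0, 0, 0.02, 0, 0.07, 0.01, 30, 0, 0, 0.04, -0.004, 0.11, 0.01, 30, 0, 0, 0.054, -0.009, 0.15, 0.01, 30, 0, 0, 0.054, -0.009, 0.19, 0.01, 30, 0, 0, 0.054, -0.009, 0.23, 0.01, 30, 0, 0, 0.054, -0.009, 0.26, 0.01, 30, 0, 0, 0.054, -0.009, 0.277, 0.01, 30, 0, 0, 0.054, -0.009, 0.277, 0.01, 30, 0, 0, 0.054, -0.009, 0.277, 0.01, 30]
}}

```text
clock: 5.45
position: [0.4779, 0.0153, 0.1581]
ee_rot: [0.013, -3.14, 0.001]
force: [0.0, -0.4, -1.1]
width: 0.474
gripper_force: 15.0
```

Run:
```python
from h import *
s=sensors.observe();c=optics.calibration("wrist")
b=optics.get_image("wrist");cv2.imwrite("pics/w2.png",b);cv2.imwrite("pics/side2.png",optics.get_image("side"))
print(s["position"],s["ee_rot"])
# predicted cradle features for comparison
print(proj(c,[[.413,-.033,.046],[.543,-.033,.046],[.413,.078,.04],[.543,.078,.04],[.413,.141,.065],[.543,.141,.065]]).round())
```

```text
[0.47790579 0.01534614 0.15808179] [ 1.26510013e-02 -3.14049881e+00  8.76595386e-04]
[[203. 125.]
 [211. 297.]
 [365. 126.]
 [352. 294.]
 [476. 129.]
 [446. 312.]]
```

View pics/w2.png

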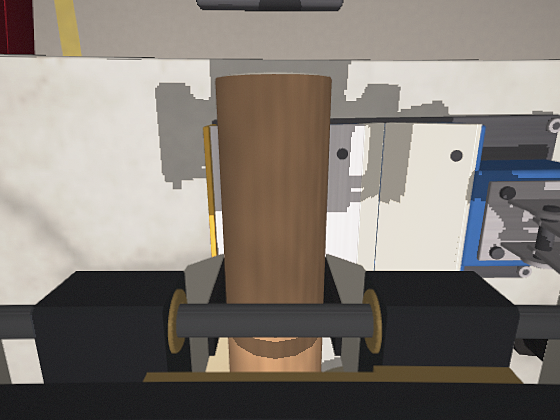

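The wrist view shows the tube held above the tray, with the lip edge at px (206,125), the tray edge at about 360 and the far flank top at (482,125). That agrees with my estimate to 2–3 mm, so I lower it.

Call:
{"api": "arm_command", "payload": {
  "deltas": [0, 0, 0, 0, 0, -0.03, 30, 0, 0, 0, 0, 0, -0.055, 30, 0, 0, 0, 0, 0, -0.07, 30, 0, 0, 0, 0, 0, -0.08, 30, 0, 0, 0, 0, 0, -0.084, 30, 0, 0, 0, 0, 0, -0.087, 30, 0, 0, 0, 0, 0, -0.088, 30, 0, 0, 0, 0, 0, -0.088, 30]
}}

```text
clock: 6.35
position: [0.4787, 0.0156, 0.0712]
ee_rot: [-0.011, 3.141, 0.0]
force: [-1.1, -0.2, -2.2]
width: 0.477
gripper_force: 15.0
```

Call:
{"api": "arm_command", "payload": {
  "deltas": [0, 0, 0, 0, 0, -0.001, 30, 0, 0, 0, 0, 0, -0.002, 30, 0, 0, 0, 0, 0, -0.002, 30, 0, 0, 0, 0, 0, -0.002, 30]
}}

```text
clock: 6.75
position: [0.4784, 0.0156, 0.0688]
ee_rot: [-0.012, 3.142, 0.0]
force: [-0.3, 0.2, -1.2]
width: 0.475
gripper_force: 15.0
```

Call:
{"api": "arm_command", "payload": {
  "deltas": [0, 0, 0, 0, 0, -0.001, 48, 0, 0, 0, 0, 0, -0.001, 50, 0, 0, 0, 0, 0, -0.001, 54, 0, 0, 0, 0, 0, -0.001, 58, 0, 0, 0, 0, 0, -0.001, 58, 0, 0, 0, 0, 0, -0.001, 58, 0, 0, 0, 0, 0, 0.02, 58, 0, 0, 0, 0, 0, 0.05, 58, 0, 0, 0, 0, -0.01, 0.09, 58, 0, 0, 0, 0, -0.03, 0.12, 58, 0, 0, 0, 0, -0.05, 0.12, 58, 0, 0, 0, 0, -0.05, 0.12, 58]
}}

```text
clock: 7.95
position: [0.4788, -0.0369, 0.1899]
ee_rot: [-0.006, 3.139, -0.0]
force: [0.5, 1.6, -0.2]
width: 0.63
gripper_force: 0.0
```

Run:
```python
from h import *
s=sensors.observe();c=optics.calibration("wrist")
b=optics.get_image("wrist");cv2.imwrite("pics/w3.png",b)
print(s["position"],s["ee_rot"],s["width"])
hsv=cv2.cvtColor(b,cv2.COLOR_BGR2HSV)
m=cv2.inRange(hsv,(5,80,50),(18,230,240));m[265:]=0
k=max(cv2.findContours(m,0,2)[0],key=cv2.contourArea);bx=cv2.boxPoints(cv2.minAreaRect(k));print(bx.round(),cv2.contourArea(k))
p=onz(c,bx,.062);print(p.round(4),p.mean(0))
```

```text
[ 0.47878409 -0.03691949  0.18990669] [-6.24859796e-03  3.13900520e+00 -3.72390488e-04] 0.6304025049343597
[[313. 264.]
 [317.  87.]
 [381.  89.]
 [377. 266.]] 9979.0
[[ 0.5234 -0.0052  0.062 ]
 [ 0.3889 -0.0069  0.062 ]
 [ 0.3899  0.0375  0.062 ]
 [ 0.5245  0.0462  0.062 ]] [0.45666701 0.01789393 0.062     ]
```

View pics/w3.png

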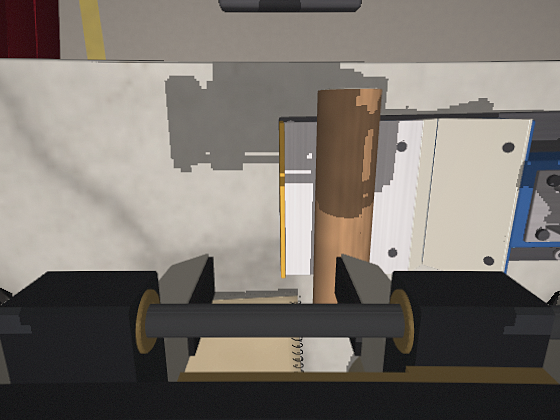

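The tube lies free and square on the tray (near end px 317–381, row 88), at about cradle y = -0.081.

```bash
python3 -c "
from h import *
print(sensors.observe()['joints'].round(2))"
```

```text
[-0.49  0.28  0.57  2.03 -0.19  0.89  1.76]
```

Call:
{"api": "arm_command", "payload": {
  "deltas": [0, 0, -0.09, 0, 0, 0, 60, 0, 0, -0.18, 0, 0, 0, 60, 0, 0, -0.27, 0, 0, 0, 60, 0, 0, -0.36, 0, 0, 0, 60, 0, 0, -0.45, 0, 0, 0, 60, 0, 0, -0.54, 0, 0, 0, 60, 0, 0, -0.63, 0, 0, 0, 60, 0, 0, -0.72, 0, 0, 0, 60, 0, 0, -0.81, 0, 0, 0, 60, 0, 0, -0.9, 0, 0, 0, 60, 0, 0, -0.99, 0, 0.003, 0, 60, 0, 0, -0.99, 0, 0.006, -0.02, 60, 0, 0, -0.99, 0, 0.006, -0.05, 60, 0, 0, -0.99, 0, 0.006, -0.08, 60, 0, 0, -0.99, 0, 0.006, -0.1, 60, 0, 0, -0.99, 0, 0.006, -0.112, 60, 0, 0, -0.99, 0, 0.006, -0.116, 60, 0, 0, -0.99, 0, 0.006, -0.116, 60]
}}

```text
clock: 9.8
position: [0.4783, -0.0282, 0.0726]
ee_rot: [-2.195, -2.247, 0.001]
force: [1.9, -0.8, 0.1]
width: 0.655
gripper_force: 0.0
```

Run:
```python
from h import *
s=sensors.observe()
print(s["position"],s["ee_rot"],s["force"])
R=cv2.Rodrigues(np.array(s["ee_rot"],float))[0];print(R.round(3))
b=optics.get_image("side");cv2.imwrite("pics/side3.png",cv2.resize(b[120:290,190:360],None,fx=3.5,fy=3.5,interpolation=cv2.INTER_CUBIC))
```

```text
[ 0.47830702 -0.02821311  0.07256528] [-2.19532646e+00 -2.24669257e+00  8.06869793e-04] [ 1.94919184 -0.76699507  0.12159474]
[[-0.023  1.    -0.001]
 [ 1.     0.023 -0.   ]
 [-0.    -0.001 -1.   ]]
```

View pics/side3.png

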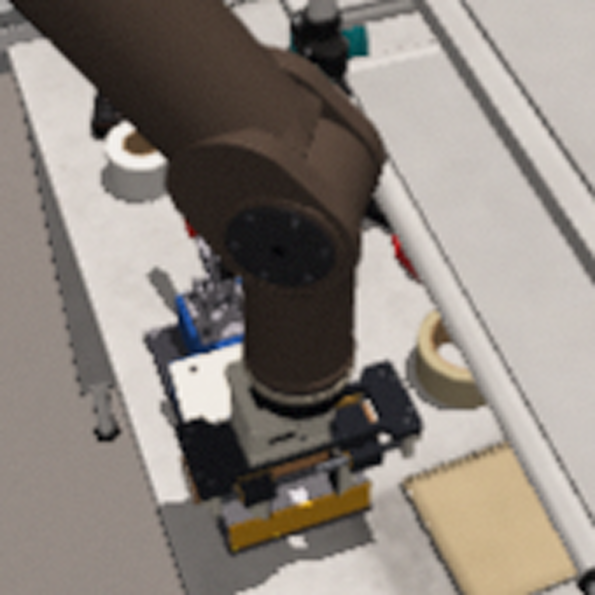

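Call:
{"api": "arm_command", "payload": {
  "deltas": [0, 0, 0, 0, 0.005, 0, 60, 0, 0, 0, 0, 0.01, 0, 60, 0, 0, 0, 0, 0.014, 0, 60, 0, 0, 0, 0, 0.018, 0, 60, 0, 0, 0, 0, 0.022, 0, 60, 0, 0, 0, 0, 0.026, 0, 60, 0, 0, 0, 0, 0.03, 0, 60, 0, 0, 0, 0, 0.034, 0, 60, 0, 0, 0, 0, 0.038, 0, 60, 0, 0, 0, 0, 0.042, 0, 60, 0, 0, 0, 0, 0.046, 0, 60, 0, 0, 0, 0, 0.05, 0, 60, 0, 0, 0, 0, 0.054, 0, 60, 0, 0, 0, 0, 0.058, 0, 60, 0, 0, 0, 0, 0.062, 0, 60, 0, 0, 0, 0, 0.066, 0, 60, 0, 0, 0, 0, 0.069, 0, 60, 0, 0, 0, 0, 0.072, 0, 60, 0, 0, 0, 0, 0.074, 0, 60, 0, 0, 0, 0, 0.074, 0, 60]
}}

```text
clock: 11.85
position: [0.4784, 0.0459, 0.0727]
ee_rot: [-2.195, -2.247, -0.0]
force: [0.4, -0.2, 0.2]
width: 0.656
gripper_force: 0.0
```

Run:
```python
from h import *
s=sensors.observe();c=optics.calibration("wrist")
b=optics.get_image("wrist");cv2.imwrite("pics/w4.png",b)
print(s["position"],s["force"])
print(proj(c,[[.478,.076,.062],[.478,.098,.074],[.478,.098,.052],[.393,.098,.052],[.563,.098,.052]]).round())
```

```text
[0.4783949  0.04588041 0.07272622] [ 0.35704236 -0.20033166  0.19163811]
[[277. 220.]
 [278. 175.]
 [278. 166.]
 [ 86. 161.]
 [469. 170.]]
```

View pics/w4.png

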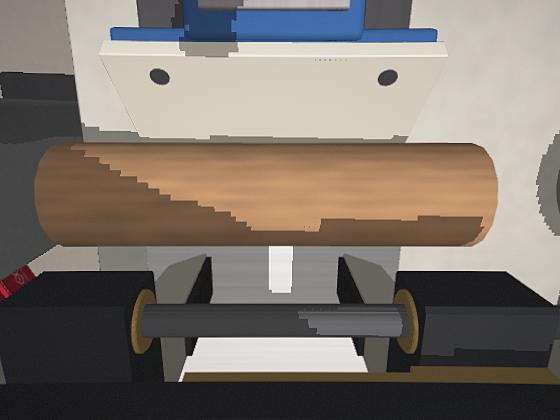

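Run:
```python
from h import *
c=optics.calibration("wrist")
a=np.linspace(0,6.28,72)
for y,z in((.098,.052),(.100,.052),(.078,.062),(.085,.060),(.09,.057)):
    P=[[x,y+.022*np.cos(t),z+.022*np.sin(t)] for t in a for x in(.391,.561)]
    q=proj(c,P);print(y,z,q.min(0).round(),q.max(0).round())
```

```text
0.098 0.052 [ 50. 108.] [495. 219.]
0.1 0.052 [ 49. 103.] [496. 214.]
0.078 0.062 [ 42. 159.] [500. 270.]
0.085 0.06 [ 43. 141.] [501. 253.]
0.09 0.057 [ 45. 128.] [498. 240.]
```

Call:
{"api": "arm_command", "payload": {
  "deltas": [0, 0, 0, 0, 0, 0, 60, 0, 0, 0, 0, 0, 0, 60, 0, 0, 0, 0, 0, 0, 60, 0, 0, 0, 0, 0, 0, 60]
}}

```text
clock: 12.3
position: [0.4784, 0.0455, 0.0727]
ee_rot: [2.196, 2.247, 0.0]
force: [1.1, -0.5, -0.0]
width: 0.653
gripper_force: 0.0
```

```bash
cat > t.py <<'E'
from h import *
b=optics.get_image("wrist")
hsv=cv2.cvtColor(b,cv2.COLOR_BGR2HSV)
m=cv2.inRange(hsv,(5,80,50),(18,230,240));m[265:]=0
k=max(cv2.findContours(m,0,2)[0],key=cv2.contourArea);print(cv2.boundingRect(k),cv2.boxPoints(cv2.minAreaRect(k)).round(1).tolist(),cv2.contourArea(k))
cv2.imwrite("pics/w5.png",b)
E
python3 t.py; python3 t.py
```

```text
(43, 114, 448, 102) [[42.599998474121094, 213.89999389648438], [43.20000076293945, 113.69999694824219], [490.29998779296875, 116.0999984741211], [489.79998779296875, 216.3000030517578]] 43057.5
(43, 114, 448, 102) [[42.599998474121094, 213.89999389648438], [43.20000076293945, 113.69999694824219], [490.29998779296875, 116.0999984741211], [489.79998779296875, 216.3000030517578]] 43054.5
```

The tube has rolled into the vee and is static at rows 114–216, matching the predicted seated pose, with its axis level. Next I retreat and go over to the far side of the handle.

Call:
{"api": "arm_command", "payload": {
  "deltas": [0, 0, 0, 0, -0.015, 0.015, 60, 0, 0, 0, 0, -0.02, 0.06, 60, 0, 0, 0, 0, -0.02, 0.11, 40, 0, 0, 0, 0, -0.02, 0.16, 20, 0, 0, 0, 0, -0.02, 0.21, 0, 0, 0, 0.09, 0, 0, 0.21, 0, 0, 0, 0.18, 0, 0.03, 0.21, 0, 0, 0, 0.27, 0, 0.06, 0.21, 0, 0, 0, 0.36, 0, 0.09, 0.21, 0, 0, 0, 0.45, 0, 0.12, 0.21, 0, 0, 0, 0.54, 0, 0.15, 0.21, 0, 0, 0, 0.63, 0, 0.18, 0.21, 0, 0, 0, 0.72, -0.004, 0.21, 0.21, 0, 0, 0, 0.81, -0.004, 0.24, 0.21, 0, 0, 0, 0.9, -0.004, 0.27, 0.21, 0, 0, 0, 0.98, -0.004, 0.3, 0.21, 0, 0, 0, 0.98, -0.004, 0.314, 0.21, 0, 0, 0, 0.98, -0.004, 0.314, 0.21, 0, 0, 0, 0.98, -0.004, 0.314, 0.21, 0]
}}

```text
clock: 14.3
position: [0.4748, 0.358, 0.2826]
ee_rot: [0.02, 3.141, -0.002]
force: [0.3, -0.0, 0.4]
width: 0.003
gripper_force: 0.0
```

Run:
```python
from h import *
s=sensors.observe();c=optics.calibration("wrist");print(s["position"],s["width"],s["force"])
b=optics.get_image("wrist");cv2.imwrite("pics/w6.png",b)
hsv=cv2.cvtColor(b,cv2.COLOR_BGR2HSV)
m=cv2.inRange(hsv,(0,150,60),(6,255,255))|cv2.inRange(hsv,(174,150,60),(180,255,255))
for k in cv2.findContours(m,0,2)[0]:
    if cv2.contourArea(k)>200:
        bx=cv2.boxPoints(cv2.minAreaRect(k));print(bx.round(),onz(c,bx,.14).round(3).tolist())
```

```text
[0.47476878 0.35796578 0.28261394] 0.0030398593159050597 [ 0.30268205 -0.00248366  0.39587626]
[[145. 208.]
 [148. 184.]
 [222. 194.]
 [219. 218.]] [[0.475, 0.253, 0.14], [0.456, 0.258, 0.14], [0.464, 0.316, 0.14], [0.484, 0.312, 0.14]]
```

View pics/w6.png

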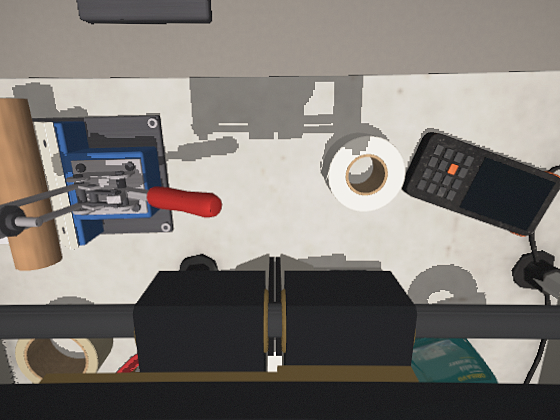

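The red handle tip is at px (220,205), i.e. world about (0.474, 0.314). The closed fingers are beyond it, and the label roll and terminal are well clear.

Call:
{"api": "arm_command", "payload": {
  "deltas": [0, 0, 0, 0, 0, -0.04, 0, 0, 0, 0, 0, 0, -0.08, 0, 0, 0, 0, 0, 0, -0.12, 0, 0, 0, 0, 0, 0, -0.142, 0, 0, 0, 0, 0, 0, -0.149, 0, 0, 0, 0, 0, 0, -0.149, 0, 0, 0, 0, 0, -0.008, -0.149, 0, 0, 0, 0, 0, -0.016, -0.149, 0, 0, 0, 0, 0, -0.022, -0.149, 0, 0, 0, 0, 0, -0.022, -0.149, 0]
}}

```text
clock: 15.35
position: [0.4749, 0.3362, 0.1346]
ee_rot: [0.016, 3.141, 0.001]
force: [0.5, -0.1, -0.9]
width: 0.003
gripper_force: 0.0
```

Call:
{"api": "arm_command", "payload": {
  "deltas": [0, 0, 0, 0, -0.007, 0.008, 0, 0, 0, 0, 0, -0.015, 0.017, 0, 0, 0, 0, 0, -0.023, 0.023, 0, 0, 0, 0, 0, -0.031, 0.029, 0, 0, 0, 0, 0, -0.038, 0.033, 0, 0, 0, 0, 0, -0.045, 0.037, 0, 0, 0, 0, 0, -0.052, 0.04, 0, 0, 0, 0, 0, -0.059, 0.043, 0, 0, 0, 0, 0, -0.065, 0.045, 0, 0, 0, 0, 0, -0.071, 0.046, 0, 0, 0, 0, 0, -0.077, 0.046, 0, 0, 0, 0, 0, -0.083, 0.046, 0, 0, 0, 0, 0, -0.089, 0.046, 0, 0, 0, 0, 0, -0.095, 0.046, 0, 0, 0, 0, 0, -0.095, 0.046, 0]
}}

```text
clock: 16.85
position: [0.4743, 0.2413, 0.1796]
ee_rot: [-0.015, -3.141, 0.001]
force: [-0.2, -0.1, -0.0]
width: 0.004
gripper_force: 0.0
```

Run:
```python
from h import *
s=sensors.observe();print(s["position"],s["force"])
b=optics.get_image("wrist");cv2.imwrite("pics/w7.png",b)
```

```text
[0.47432585 0.24128683 0.17964174] [-0.17137926 -0.13092611 -0.02162453]
```

View pics/w7.png

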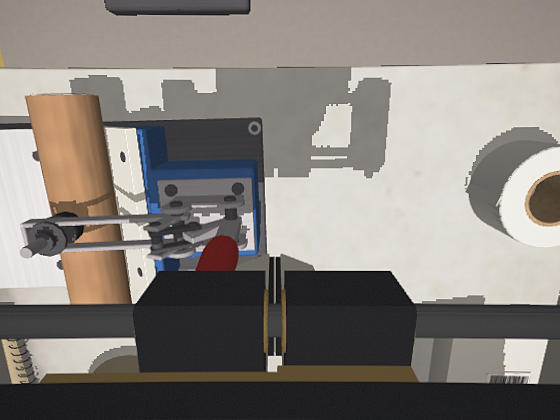

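The handle follows the fingers and stands nearly upright, and the hold-down arm is coming down over the tube.

Call:
{"api": "arm_command", "payload": {
  "deltas": [0, 0, 0, 0, -0.003, -0.003, 0, 0, 0, 0, 0, -0.006, -0.006, 0, 0, 0, 0, 0, -0.009, -0.009, 0, 0, 0, 0, 0, -0.012, -0.012, 0, 0, 0, 0, 0, -0.015, -0.012, 0, 0, 0, 0, 0, -0.015, -0.012, 0]
}}

```text
clock: 17.5
position: [0.4742, 0.2269, 0.1675]
ee_rot: [-0.014, -3.141, 0.001]
force: [0.4, 0.5, -0.7]
width: 0.003
gripper_force: 0.1
```

Call:
{"api": "arm_command", "payload": {
  "deltas": [0, 0, 0, 0, -0.002, 0, 0, 0, 0, 0, 0, -0.004, 0, 0, 0, 0, 0, 0, -0.006, 0, 0, 0, 0, 0, 0, -0.006, 0, 0]
}}

```text
clock: 17.9
position: [0.4744, 0.2211, 0.1678]
ee_rot: [-0.014, -3.142, 0.0]
force: [0.6, 0.3, -1.4]
width: 0.002
gripper_force: 0.1
```

Call:
{"api": "arm_command", "payload": {
  "deltas": [0, 0, 0, 0, -0.002, 0, 0, 0, 0, 0, 0, -0.004, 0, 0, 0, 0, 0, 0, -0.004, 0, 0]
}}

```text
clock: 18.2
position: [0.4743, 0.22, 0.1679]
ee_rot: [0.01, 3.141, 0.005]
force: [-0.0, 9.3, -3.1]
width: 0.002
gripper_force: 4.1
```

Call:
{"api": "arm_command", "payload": {
  "deltas": [0, 0, 0, 0, -0.002, 0, 0, 0, 0, 0, 0, -0.002, 0, 0, 0, 0, 0, 0, -0.002, 0, 0]
}}

```text
clock: 18.5
position: [0.4743, 0.2197, 0.1679]
ee_rot: [0.008, 3.141, 0.007]
force: [-0.2, 14.2, -6.5]
width: 0.006
gripper_force: 6.6
```

It is firmly at the stop, so I back off along +y, rise, and check.

Call:
{"api": "arm_command", "payload": {
  "deltas": [0, 0, 0, 0, 0.01, 0, 0, 0, 0, 0, 0, 0.03, 0, 0, 0, 0, 0, 0, 0.06, 0.01, 0, 0, 0, 0, 0, 0.09, 0.05, 0, 0, 0, 0, 0, 0.09, 0.09, 0, 0, 0, 0, 0, 0.09, 0.12, 0, 0, 0, 0, 0, 0.09, 0.12, 0]
}}

```text
clock: 19.2
position: [0.4764, 0.3062, 0.2918]
ee_rot: [0.014, 3.136, 0.006]
force: [1.6, 0.5, -0.2]
width: 0.007
gripper_force: 0.0
```

Run:
```python
from h import *
s=sensors.observe();print(s["position"],s["force"]);c=optics.calibration("wrist")
b=optics.get_image("wrist");cv2.imwrite("pics/w8.png",b)
o=np.array([.4755,.098,0])
for th in(1.0,1.1,1.16,1.2):
    f=1-th;print(th,proj(c,[o+[0,.114+r*np.sin(f),.08+r*np.cos(f)] for r in(.046,.121)]).round().tolist())
```

```text
[0.4764332  0.30619859 0.29184098] [ 1.59059863  0.53704576 -0.15778408]
1.0 [[165.0, 198.0], [133.0, 226.0]]
1.1 [[160.0, 198.0], [115.0, 226.0]]
1.16 [[156.0, 198.0], [105.0, 226.0]]
1.2 [[154.0, 198.0], [98.0, 225.0]]
```

View pics/w8.png

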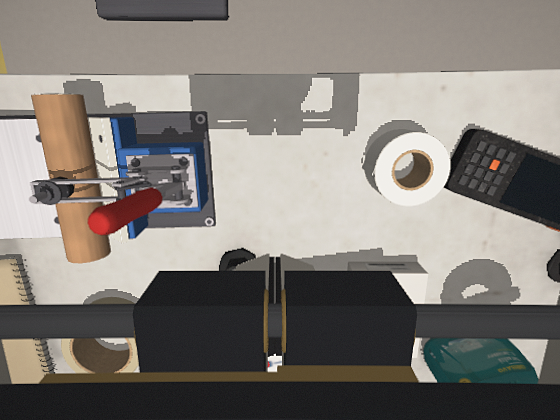

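The handle tip is at px (98,222), which matches the 1.2 rad prediction. The pad is on the tube and the fingers are clear.

```bash
python3 -c "
from cell import arm
print(arm.sign_off())"
```

```text
the job is handed in; nothing more can be done
None
```

I laid the tube on the infeed tray, rolled it into the vee and swung the clamp home to its stop. The last picture shows the pad on the tube and the arm clear, and I handed the job in at about 19 s with no verdict returned.

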